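Load the six-cup mould plate into the tartlet press

ROBOT

A 6-joint arm with a two-finger parallel gripper is mounted at the origin on a cart in front of the work surface, level with it; the furniture and walls round the work are solid. World frame = base frame: x ahead of the robot, y to its left, z up, the work surface at z = 0. Lengths are in mm, angles in rad, forces in N, time in s.
With the tool pointing down it reaches from about 325 to 900 mm from the base axis. Payload 3.5 kg.
Tool frame: the origin (TCP) lies at the very end of the fingers, on their centre line; the grasp point (between the pads) lies 19 mm behind it (robot.hold_point_z is the z of the grasp point in the tool frame, in mm); z points along the fingers, y is the direction in which the jaws open and shut (so a half turn about z gives the same grasp; the last joint's range is limited). The gripper opens to 85 mm and grips with 20 to 120 N. Pads are 22 mm wide; open, the fingers measure 114 mm over their backs; the gripper's body (76 mm by 85 mm) begins 54 mm behind the grasp point. The pads swing forward as they close: fully open they stand 13 mm farther back than shut.
Start: joints at [1.165, 0.276, -0.026, 1.268, 0, 1.467], TCP at [186.378, 596.561, 231.313] pointing down, gripper open.
Joint ranges: [-3.12, 3.12], [-0.85, 1.88], [-1.08, 1.24], [-1.95, 2.15], [-1.57, 1.53], [-3.14, 3.14]. Speed limits (rad/s): [2.57, 2.57, 3.14, 3.14, 3.14, 3.14].

INTERFACE

Orientations are given as [roll, pitch, yaw] about the fixed x, y, z axes, in that order (R = Rz(yaw) Ry(pitch) Rx(roll)).
In Python, from workcell import robot gives the robot as it stands. The module is installed in compiled form; this text tells all that it offers.
- The arm moves only by the shell command python3 -m inch 'ROWS' [FORCE]. ROWS is JSON, a list of rows, each an object with "travel": the shift along the tool's x, y, z in m, a list of three; "yaw": the turn about the tool's z in rad; "jaw": the finger opening in m, from 0 to 0.0854. A call has exactly 10 rows; each row shifts and turns the commanded pose from where the row before left it, along the tool's axes as they then stand; what a row does not reach is not made up. A row lasts 1/8 s, in which the tool goes at most 62.5 mm and 10.7 degrees, less where a joint would pass 70% of its speed; a pose out of reach is approached as far as the arm can. A call is refused whole if a number of a shift passes 0.0625 or a number of a turn 0.188, either way. A call with a gripper value outside its range is refused whole. The fingers move at their own pace and stop on an object; FORCE is the grip in N (left out, the last holds). Time passes only in rows, so rows that do not move let the fingers close, or fill a call up. It gives the time, the measured TCP pose, the force and the opening at its end, in the units of the state.
- robot.state(): the state, without advancing time (a new reading comes with each control period).
- robot.snapshot(name): name is "scene" or "top"; returns the picture (384x512x3 uint8, red, green, blue); there is no depth.
- robot.get_calibration(name): a dict with "K" (3x3 intrinsics, pixels), "world_from_camera" (4x4, takes a point from camera to world coordinates). Camera axes: x right, y down, z forward; pixel columns grow to the right and rows downward; lengths in mm; the calibration is good to about 2 mm. A picture is of the moment at which its call begins. get_calibration takes no time and is no camera call.
- robot.job_done(): hands the job in, once; it reports no verdict.
The state is a dict: "time_s": time; "joints": joint angles; "joint_vel": joint speeds; "tau": joint torques, N m; "tool_pos": TCP position; "eef_rot": TCP orientation; "force": force on the tool from outside, world axes, zero at the start; "wrist_torque": the same for the moment, N m; "gripper_width": finger opening in mm.
Only numpy, scipy, OpenCV 4.12 (cv2) and the standard library are available. Lean on these libraries where they do the work, as an engineer would, in place of code of your own. Each camera call takes 0.05 s, during which the arm holds its last target. There are 200 camera calls.

TASK

Load the six-cup tartlet mould plate into the press: set it on the bed a little in front of its place, press it down against the spring lifters, slide it back under the lips until it meets both rear stops, then across until it meets the side stop. With the plate home in that corner, swing the clamp fully round so that its nose lies over the plate's front edge, and let go. Leave the bowl of oats and the flour scoop where they are.

Things in the scene. Friction and masses are not known exactly. Their poses are not given: they have to be found in the camera images.
- mould_plate: Six-cup mould plate: cast aluminium, 120 (x) by 180 (y) by 14 mm thick, 0.5 to 0.7 kg, two rows of three round cups 42 mm across. Lies flat on the table, left of the press. Origin: centre of its underside; z up, y along its long side; turned half round it is the same. (A plate with four larger cups at the back left is a spare, not used.)
- lifting_bar (a point): Centre of the plate's lifting bar, 39 mm above its underside: runs along the plate's y on its centre line, 110 mm long, 12 mm thick (x), solid from 32 to 46 mm above the underside, on legs 14 mm wide at y = -48 and +48 mm, open between them. Grasp it across its 12 mm. Axes as the plate.
- tart_press: Press fixed to the table: grey bed 225 (x) by 290 (y) mm with a neck to the rear, top 20 mm above the table. Origin: on the table under the plate's place; x points away from the robot to the rear stops, y left, turned up to 0.15 rad. A column (38 mm thick, 325 mm high) at x = 165 mm; its swung-aside head at back right comes no nearer than 190 mm to the origin, 165 mm above the table.
- seat (a point): Point on the press, 24 mm above the table, axes as the press: where the plate's origin is when the plate is home: down on the three rest pads, its long rear edge against both rear stops, its right short edge against the side stop. The lips bar a straight drop: the plate must come down 11 to 25 mm nearer the robot and clear of the side stop, then slide in held down.
- rear_stop_left (a point): Face of the left rear stop (60 mm behind, 55 mm left of the seat), axes as the press; a steel block 26 mm wide with a lip on top that overhangs the face by 10 mm towards the robot: underside 39 mm above the table (1.2 mm over the seated plate's top), chamfered mouth, lip top 47 mm above the table.
- rear_stop_right (a point): Face of the right rear stop (60 mm behind, 55 mm right of the seat), axes as the press; a steel block 26 mm wide with the same lip as the left one.
- side_stop (a point): Face of the side stop, 90 mm to the right of the seat, axes as the press: steel block 34 mm long (x), 44 mm high above the table, no lip. The plate slides to the right (-y of the press) against it.
- lifters (a point): Point midway between two sprung brass buttons at 35 mm left and right of it, 29 mm above the table: when free they stand 5 mm above the rest pads and lift the plate's rear edge; about 7 N in all pushes them level with the pads. The pads are smooth (friction about 0.3). With its rear edge under the lips the plate stays down when let go.
- clamp (a joint): Angle of the swing clamp, a flat lever turning on an upright post 110 mm in front of the seat, 40 to 50 mm above the table. 0: open, nose (72 mm) pointing left, tail (65 mm) right, along y of the press; 1.57: end of travel, nose over the plate's front edge, tail to the robot. Grows clockwise seen from above. Starts within 0.15 of 0; stiff (0.07 N m), stays where left.
- clamp_knob (a point): Middle of the black upright knob on the tail of the clamp, 65 mm from its post, 70 mm above the table; 18 mm thick, standing from 52 to 88 mm above the table. Can be pinched from above or pushed sideways.
- oat_bowl: Glass bowl of oats, 178 mm wide and 82 mm high, loose, on the right of the press; origin at the centre of its underside. Not to be moved.
- flour_scoop: Brown flour scoop, 82 by 254 by 39 mm, loose, lying at the front edge of the table, handle to the left; origin at the centre of its underside. Not to be moved.

How it is judged (in metres and radians):
On the way:
1. the plate is down and home against the rear stops and the side stop while the clamp is still open (x of mould_plate in the frame of seat above -0.0025 m and y of mould_plate in the frame of seat below 0.0025 m and z of mould_plate in the frame of seat between -0.003 and 0.003 m and horizontal distance between mould_plate and seat below 0.004 m and angle between the y axis of mould_plate and the y axis of seat, either way round below 0.03 rad and value of joint clamp below 0.8 rad), for 0.2 s.
At the end, for the whole second after the job is handed in: The six-cup plate lies at rest on the rest pads (within 3 mm in height, level within 0.03 rad), within 2.5 mm of both rear stops and of the side stop and square to them within 0.03 rad; the clamp is turned past 1.3 rad, its nose over the plate's front edge (x of mould_plate in the frame of seat above -0.0025 m and y of mould_plate in the frame of seat below 0.0025 m and z of mould_plate in the frame of seat between -0.003 and 0.003 m and horizontal distance between mould_plate and seat below 0.004 m and angle between the y axis of mould_plate and the y axis of seat, either way round below 0.03 rad and angle between mould_plate's own z axis and vertical below 0.03 rad and value of joint clamp above 1.3 rad and linear speed of mould_plate below 0.01 m/s); the robot touches nothing.
It fails at once if the bowl of oats is shoved more than 3 cm (distance of oat_bowl from where it was at the start of the episode above 0.03 m).
It fails at once if the flour scoop is shoved more than 3 cm (distance of flour_scoop from where it was at the start of the episode above 0.03 m).
It also fails if it takes over 54 s, if anything falls off the work surface, if the arm or the gripper's body presses on something with over 40 N, if the wrist force passes 120 N, or if a joint passes its speed limit or range.

## Working session

There is one attempt and no reset: what is moved stays moved. The work goes in short steps, Python scripts to look and compute and a shell command to move; the robot and the scene stay as the last step left them, time stands still between calls to the robot, and variables do not carry over. Pictures are saved under pics/ and viewed, about 8 in all and at most 12, crops included, and the job is handed in when it is done.

```bash
mkdir -p pics; python3 - <<'E'
from workcell import robot
import cv2,numpy as np
for n in("scene","top"):
    im=robot.snapshot(n);cv2.imwrite(f"pics/{n}0.png",im[:,:,::-1])
    c=robot.get_calibration(n);print(n,np.round(c["K"],1).tolist(),np.round(c["world_from_camera"],3).tolist())
a=cv2.imread("pics/top0.png");cv2.imwrite("pics/top0b.png",cv2.resize(a,(800,600),interpolation=cv2.INTER_CUBIC))
print(robot.state(),robot.hold_point_z)
E
```

```text
scene [[417.0, 0.0, 260.4], [0.0, 417.0, 187.5], [0.0, 0.0, 1.0]] [[0.745, -0.503, 0.439, -83.173], [-0.667, -0.551, 0.501, -823.151], [-0.011, -0.666, -0.746, 1185.223], [0.0, 0.0, 0.0, 1.0]]
top [[355.9, 0.0, 251.5], [0.0, 355.9, 186.1], [0.0, 0.0, 1.0]] [[0.002, -0.994, 0.111, 417.635], [-1.0, -0.003, -0.012, -70.953], [0.013, -0.111, -0.994, 1110.736], [0.0, 0.0, 0.0, 1.0]]
{'time_s': 0.1, 'joints': array([ 1.16463315e+00,  2.77047817e-01, -2.77368831e-02,  1.26800815e+00,
       -2.54934396e-05,  1.46741946e+00]), 'joint_vel': array([-0.00084594,  0.00040343,  0.00227622, -0.00213943, -0.00037652,
        0.00081416]), 'tau': array([ 6.78053457e-04, -4.46708000e+01,  2.96128535e+01,  8.50672455e-03,
       -1.10817614e-04, -7.11415183e-06]), 'tool_pos': array([186.08579261, 595.91616725, 230.28041394]), 'eef_rot': array([-3.13960416e+00, -1.80669615e-04,  2.83880618e+00]), 'force': array([ 0.18035278,  0.24153952, -0.32646694]), 'wrist_torque': array([-0.02800341,  0.06317186, -0.02202057]), 'gripper_width': 85.72043578046265} -18.700000000000003
```

View pics/top0b.png

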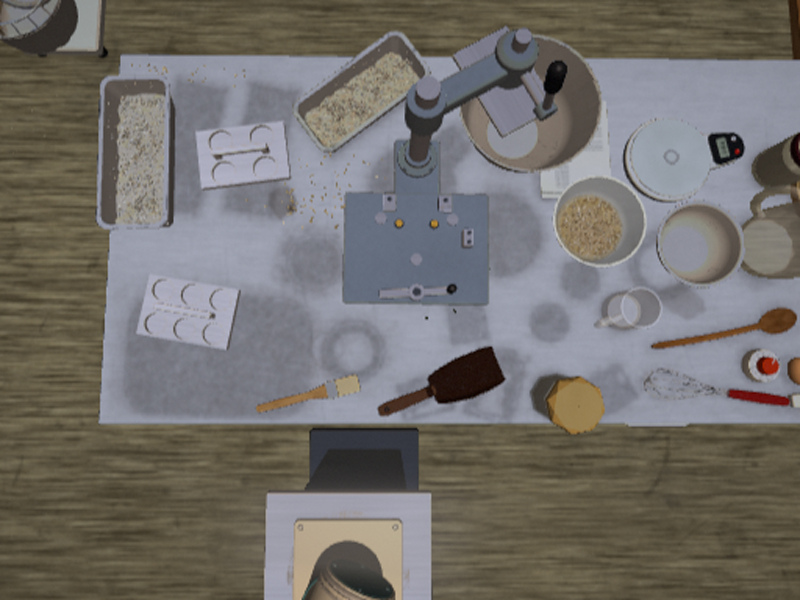

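View pics/scene0.png

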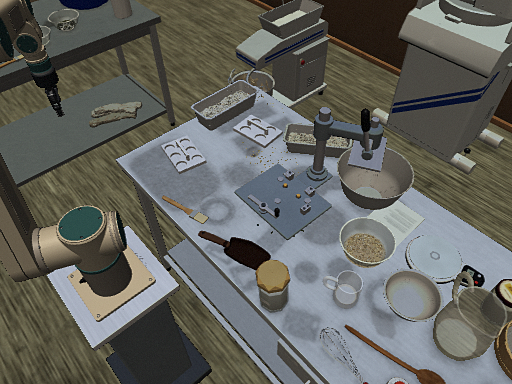

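Top view (800x600 scale): six-cup plate at about (189,312), long side across the picture; press bed (343–489, 193–304), rear stops (390,203)/(446,203), lifters (399,223)/(434,223), side stop (467,237), clamp post (417,292), knob (452,288). Next: enlarged crops.

```bash
cat > h.py <<'E'
from workcell import robot
import cv2,numpy as np
def ray(n,uv,z):
    c=robot.get_calibration(n);K=np.array(c["K"]);T=np.array(c["world_from_camera"])
    d=T[:3,:3]@np.linalg.inv(K)@np.array([uv[0],uv[1],1.]);o=T[:3,3]
    return (o+d*(z-o[2])/d[2])
def proj(n,p):
    c=robot.get_calibration(n);K=np.array(c["K"]);T=np.linalg.inv(np.array(c["world_from_camera"]))
    q=K@(T[:3,:3]@np.array(p,float)+T[:3,3]);return q[:2]/q[2]
E
python3 - <<'E'
import cv2,numpy as np
a=cv2.imread("pics/top0.png")
p=a[165:235,80:160];q=a[115:203,212:322]
P=cv2.resize(p,None,fx=5,fy=5,interpolation=cv2.INTER_CUBIC)
P=cv2.convertScaleAbs(P,alpha=1.6,beta=-120)
Q=cv2.resize(q,None,fx=5,fy=5,interpolation=cv2.INTER_CUBIC)
W=np.zeros((600,800,3),np.uint8)
W[:350,:400]=P
cv2.imwrite("pics/p1.png",P);cv2.imwrite("pics/q1.png",Q)
E
```

```text
(no output)
```

View pics/p1.png

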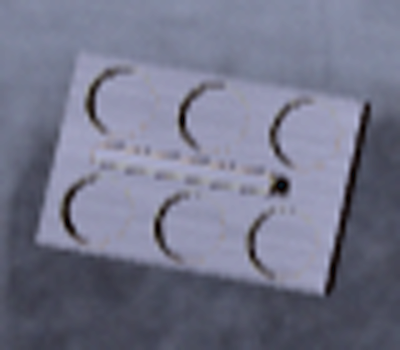

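View pics/q1.png

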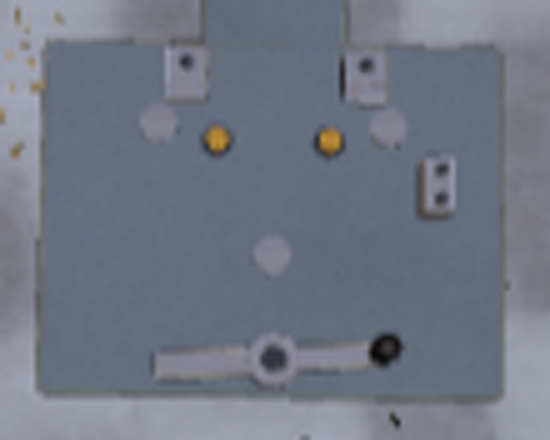

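```bash
python3 - <<'E'
from h import *
f=lambda c,o,z:ray("top",(o[0]+(c[0]+.5)/5-.5,o[1]+(c[1]+.5)/5-.5),z)[:2]
P=lambda u,v,z:f((u,v),(80,165),z);Q=lambda u,v,z:f((u,v),(212,115),z)
c=[P(82,52,14),P(364,101,14),P(326,295,14),P(37,243,14)]
print("plate corners",np.round(c,1).tolist(),np.round(np.mean(c,0),1))
for i in range(4):
    d=c[(i+1)%4]-c[i];print(np.linalg.norm(d).round(1),np.arctan2(d[1],d[0]).round(3))
a,b=P(95,153,46),P(283,185,46);print("bar",a,b,(a+b)/2,np.arctan2(*(a-b)[::-1]),np.linalg.norm(a-b))
L,R=Q(187,101,47),Q(366,104,47);d=L-R;yaw=np.arctan2(-d[0],d[1]);print("lips",L,R,np.linalg.norm(d),yaw)
l,r=Q(218,140,29),Q(330,141,29);d=l-r;print("lifters",l,r,np.linalg.norm(d),np.arctan2(-d[0],d[1]))
b=[Q(48,40,20),Q(503,45,20),Q(500,402,20),Q(38,393,20)]
for i in range(4):
    d=b[(i+1)%4]-b[i];print("bed",b[i].round(1),np.linalg.norm(d).round(1),np.arctan2(d[1],d[0]).round(3))
p=Q(273,358,52);k=Q(386,347,88);n=Q(154,366,50);print("post",p,"knob",k,np.linalg.norm(k-p),"nose",n)
s=[Q(425,157,44),Q(422,212,44)];print("side",s)
pads=[Q(158,123,24),Q(388,127,24),Q(272,255,24)];print("pads",pads)
E
```

```text
plate corners [[572.8, 396.6], [542.9, 221.7], [423.6, 240.9], [454.9, 418.0]] [498.6 319.3]
177.4 -1.74
120.8 2.982
179.8 1.396
119.9 -0.18
bar [507.4752537  372.18224592] [488.65902145 259.67723263] [498.06713757 315.92973928] 1.4050821348961633 114.06764928146158
lips [693.94801434 -76.25980916] [ 692.64542142 -185.79421495] 109.54215079002408 -0.011891528662326581
lifters [673.99106442 -95.64148637] [ 673.70240295 -165.16748205] 69.52659491468539 -0.0041518257396384265
bed [739.7  11.1] 286.6 -1.576
bed [ 738.1 -275.5] 225.9 3.116
bed [ 512.3 -269.8] 284.5 1.554
bed [516.9  14.7] 222.8 -0.016
post [ 535.51409151 -128.16893718] knob [ 538.13823906 -191.75614924] 63.641336316499604 nose [530.67446731 -56.91130517]
side [array([ 660.45369765, -221.9831081 ]), array([ 626.27295161, -219.73651975])]
pads [array([685.80191199, -58.33355442]), array([ 683.98122792, -201.90630518]), array([ 602.75478838, -129.23236827])]
```

Plate at ≈(498.5,318), yaw ≈ -0.17. Seat ≈(644.5,-130), yaw ≈ -0.012.

```bash
cat >> h.py <<'E'
def plan(tgt,yaw,n):
    s=robot.state();p=s["tool_pos"];y0=s["eef_rot"][2];dy=(y0-yaw+np.pi)%(2*np.pi)-np.pi  # tool yaw = -world yaw
    d=(np.array(tgt)-p)/n
    print("yaw/row",round(dy/n,4),"pos",p.round(1),"yaw",y0.round(4),"rp",s["eef_rot"][:2].round(4))
    for i in range(n):
        a=y0-dy*i/n
        print((d@np.array([np.cos(a),np.sin(a),0])/1000).round(4),(d@np.array([np.sin(a),-np.cos(a),0])/1000).round(4),(-d[2]/1000).round(4))
E
python3 -c "
from h import *
plan([498.5,318,90],1.401,8)"
```

```text
yaw/row 0.1797 pos [186.1 595.9 230.3] yaw 2.8388 rp [-3.1396e+00 -2.0000e-04]
-0.0476 -0.0215 0.0175
-0.0507 -0.0127 0.0175
-0.0522 -0.0034 0.0175
-0.0519 0.006 0.0175
-0.05 0.0152 0.0175
-0.0465 0.0239 0.0175
-0.0415 0.0318 0.0175
-0.0351 0.0387 0.0175
```

```bash
python3 -m inch '[{"travel":[-0.0476,-0.0215,0.0175],"yaw":0.18,"jaw":0.085},{"travel":[-0.0507,-0.0127,0.0175],"yaw":0.18,"jaw":0.085},{"travel":[-0.0522,-0.0034,0.0175],"yaw":0.18,"jaw":0.085},{"travel":[-0.0519,0.006,0.0175],"yaw":0.18,"jaw":0.085},{"travel":[-0.05,0.0152,0.0175],"yaw":0.18,"jaw":0.07},{"travel":[-0.0465,0.0239,0.0175],"yaw":0.18,"jaw":0.06},{"travel":[-0.0415,0.0318,0.0175],"yaw":0.18,"jaw":0.05},{"travel":[-0.0351,0.0387,0.0175],"yaw":0.18,"jaw":0.05},{"travel":[0,0,0],"yaw":0,"jaw":0.05},{"travel":[0,0,0],"yaw":0,"jaw":0.05}]' 80
python3 - <<'E'
from h import *
plan([498.5,318,60],1.401,1)
a=robot.snapshot("top");cv2.imwrite("pics/t2.png",cv2.resize(a[150:250,70:200,::-1],None,fx=5,fy=5,interpolation=cv2.INTER_CUBIC))
E
```

```text
time_s: 1.35
tool_pos: [498.0, 318.2, 90.9]
eef_rot: [-3.14, 0.0, 1.399]
force: [-0.1, 0.5, 0.1]
gripper_width: 50.2
yaw/row -0.0018 pos [498.  318.2  90.9] yaw 1.3992 rp [-3.1402e+00  4.0000e-04]
-0.0001 0.0006 0.0309
```

View pics/t2.png

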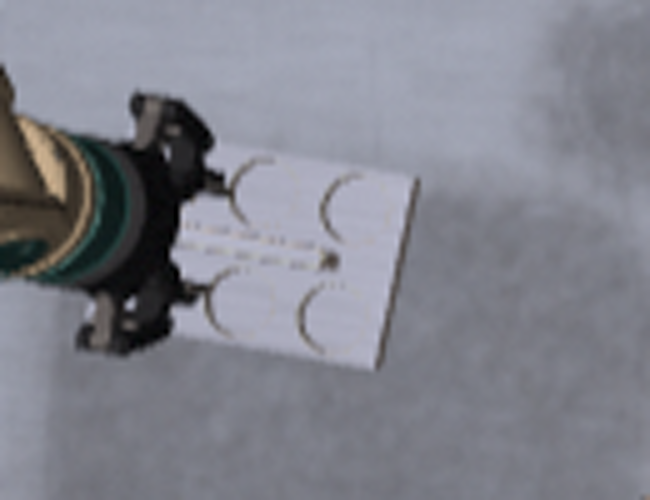

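Fingers straddle the bar evenly. Descend and grip.

```bash
python3 -m inch '[{"travel":[0,0,0.025],"yaw":0,"jaw":0.05},{"travel":[0,0,0.025],"yaw":0,"jaw":0.05},{"travel":[0,0,0.02],"yaw":0,"jaw":0.05},{"travel":[0,0,0],"yaw":0,"jaw":0.03},{"travel":[0,0,0],"yaw":0,"jaw":0.0},{"travel":[0,0,0],"yaw":0,"jaw":0.0},{"travel":[0,0,0],"yaw":0,"jaw":0.0},{"travel":[0,0,0],"yaw":0,"jaw":0.0},{"travel":[0,0,0],"yaw":0,"jaw":0.0},{"travel":[0,0,0],"yaw":0,"jaw":0.0}]' 90
```

```text
time_s: 2.65
tool_pos: [499.0, 319.4, 22.7]
eef_rot: [3.141, -0.003, 1.399]
force: [-3.3, 2.0, 6.7]
gripper_width: 9.9
```

```bash
python3 -m inch '[{"travel":[0,0,-0.02],"yaw":0,"jaw":0},{"travel":[0,0,-0.03],"yaw":0,"jaw":0},{"travel":[0,0,-0.03],"yaw":0,"jaw":0},{"travel":[0,0,-0.03],"yaw":0,"jaw":0},{"travel":[0,0,0],"yaw":-0.02,"jaw":0},{"travel":[0,0,0],"yaw":-0.04,"jaw":0},{"travel":[0,0,0],"yaw":-0.05,"jaw":0},{"travel":[0,0,0],"yaw":-0.05,"jaw":0},{"travel":[0,0,0],"yaw":0,"jaw":0},{"travel":[0,0,0],"yaw":0,"jaw":0}]'
python3 -c "
from h import *
plan([626.6,-118,130],1.559,9)"
```

```text
time_s: 3.9
tool_pos: [497.6, 317.7, 129.7]
eef_rot: [-3.139, 0.001, 1.558]
force: [0.3, -0.8, -7.0]
gripper_width: 10.0
yaw/row -0.0001 pos [497.6 317.7 129.7] yaw 1.5582 rp [-3.1393e+00  1.4000e-03]
-0.0482 0.0149 -0.0
-0.0482 0.0149 -0.0
-0.0482 0.0149 -0.0
-0.0482 0.0149 -0.0
-0.0482 0.0149 -0.0
-0.0482 0.0149 -0.0
-0.0482 0.0149 -0.0
-0.0482 0.0149 -0.0
-0.0482 0.0149 -0.0
```

Weight 7 N is on the tool: plate is held. Carry over, accelerating gently.

```bash
python3 -m inch '[{"travel":[-0.022,0.007,0],"yaw":0,"jaw":0},{"travel":[-0.044,0.0136,0],"yaw":0,"jaw":0},{"travel":[-0.056,0.0173,0],"yaw":0,"jaw":0},{"travel":[-0.06,0.0185,0],"yaw":0,"jaw":0},{"travel":[-0.06,0.0185,0],"yaw":0,"jaw":0},{"travel":[-0.06,0.0185,0],"yaw":0,"jaw":0},{"travel":[-0.058,0.018,0],"yaw":0,"jaw":0},{"travel":[-0.05,0.0155,0],"yaw":0,"jaw":0},{"travel":[-0.024,0.0074,0],"yaw":0,"jaw":0},{"travel":[0,0,0],"yaw":0,"jaw":0}]'
python3 - <<'E'
from h import *
plan([626.6,-118,50],1.559,1)
a=robot.snapshot("top");cv2.imwrite("pics/t3.png",cv2.resize(a[100:210,200:330,::-1],None,fx=5,fy=5,interpolation=cv2.INTER_CUBIC))
E
```

```text
time_s: 5.15
tool_pos: [627.7, -118.2, 130.8]
eef_rot: [-3.141, -0.0, 1.556]
force: [0.3, 0.8, -6.1]
gripper_width: 9.9
yaw/row -0.0031 pos [ 627.7 -118.2  130.8] yaw 1.5559 rp [-3.1415e+00 -1.0000e-04]
0.0002 -0.0011 0.0808
```

View pics/t3.png

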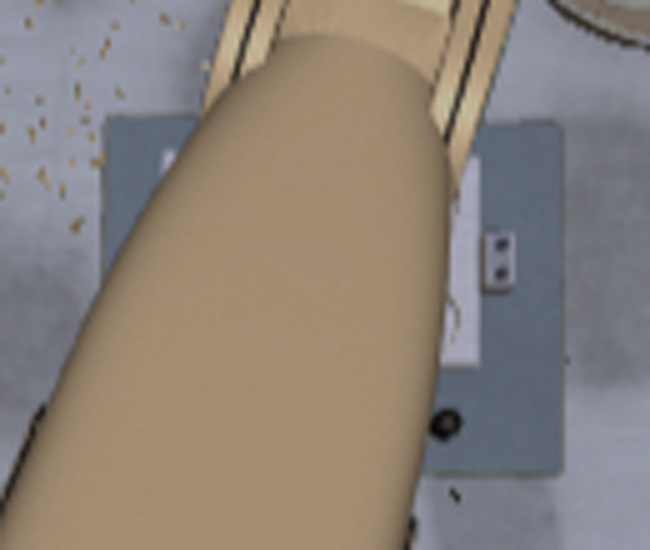

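Arm hides most of it; the plate's right edge shows at x=480, from row 157 to 367. Check it against the tool-based estimate.

```bash
python3 - <<'E'
from h import *
f=lambda u,v,z:ray("top",(200+(u+.5)/5-.5,100+(v+.5)/5-.5),z)[:2]
a,b=f(480,157,124),f(479,367,124);print(a,b,(a+b)/2)
E
```

```text
[ 685.69029989 -208.33546199] [ 565.03380502 -206.34804585] [ 625.36205246 -207.34175392]
```

```bash
python3 -m inch '[{"travel":[0,-0.001,0.015],"yaw":0,"jaw":0},{"travel":[0,0,0.025],"yaw":0,"jaw":0},{"travel":[0,0,0.02],"yaw":0,"jaw":0},{"travel":[0,0,0.01],"yaw":0,"jaw":0},{"travel":[0,0,0.005],"yaw":0,"jaw":0},{"travel":[0,0,0.003],"yaw":0,"jaw":0},{"travel":[0,0,0.003],"yaw":0,"jaw":0},{"travel":[0,0,0.002],"yaw":0,"jaw":0},{"travel":[0,0,0],"yaw":0,"jaw":0},{"travel":[0,0,0],"yaw":0,"jaw":0}]'
```

```text
time_s: 6.45
tool_pos: [627.0, -116.5, 49.1]
eef_rot: [3.14, 0.0, 1.559]
force: [-0.2, 0.7, -0.2]
gripper_width: 10.1
```

```bash
python3 -m inch '[{"travel":[0,0,0.001],"yaw":0,"jaw":0},{"travel":[0,0,0.001],"yaw":0,"jaw":0},{"travel":[0,0,0.001],"yaw":0,"jaw":0},{"travel":[0,0,0.001],"yaw":0,"jaw":0},{"travel":[0,0,0],"yaw":0,"jaw":0},{"travel":[0,0,0],"yaw":0,"jaw":0},{"travel":[0,0,0],"yaw":0,"jaw":0},{"travel":[0,0,0],"yaw":0,"jaw":0},{"travel":[0,0,0],"yaw":0,"jaw":0},{"travel":[0,0,0],"yaw":0,"jaw":0}]'; python3 -c "
from h import *
s=robot.state();print(s['tool_pos'],s['force'],s['eef_rot'],s['wrist_torque'])"
```

```text
time_s: 7.7
tool_pos: [627.3, -116.5, 46.7]
eef_rot: [3.14, 0.0, 1.559]
force: [-5.3, 1.8, 9.9]
gripper_width: 9.9
[ 627.29259753 -116.5498617    46.73250134] [-5.32837028  1.81355443  9.91384827] [3.13952874e+00 4.85893892e-04 1.55895121e+00] [0.44133014 0.74712802 0.03118498]
```

```bash
python3 -m inch '[{"travel":[0,0,0.001],"yaw":0,"jaw":0},{"travel":[0,0,0.001],"yaw":0,"jaw":0},{"travel":[0,0,0],"yaw":0,"jaw":0},{"travel":[0,0,0],"yaw":0,"jaw":0},{"travel":[0,0,0],"yaw":0,"jaw":0},{"travel":[0,0,0],"yaw":0,"jaw":0},{"travel":[0,0,0],"yaw":0,"jaw":0},{"travel":[0,0,0],"yaw":0,"jaw":0},{"travel":[0,0,0],"yaw":0,"jaw":0},{"travel":[0,0,0],"yaw":0,"jaw":0}]'; python3 -c "
from h import *
s=robot.state();print(s['tool_pos'],s['force'],s['eef_rot'],s['wrist_torque'])"
```

```text
time_s: 8.95
tool_pos: [627.3, -116.6, 46.6]
eef_rot: [3.139, 0.001, 1.559]
force: [-7.6, 2.6, 20.9]
gripper_width: 10.1
[ 627.32352949 -116.62357227   46.63665862] [-7.62555713  2.59632792 20.87539709] [3.13928918e+00 7.40863072e-04 1.55890353e+00] [ 0.56076896  1.55081344 -0.00942276]
```

Plate is bottomed on the pads (z unchanged, force rising). Slide back.

```bash
python3 -m inch '[{"travel":[0,0.002,0],"yaw":0,"jaw":0},{"travel":[0,0.002,0],"yaw":0,"jaw":0},{"travel":[0,0.002,0],"yaw":0,"jaw":0},{"travel":[0,0.002,0],"yaw":0,"jaw":0},{"travel":[0,0.002,0],"yaw":0,"jaw":0},{"travel":[0,0.002,0],"yaw":0,"jaw":0},{"travel":[0,0.002,0],"yaw":0,"jaw":0},{"travel":[0,0.002,0],"yaw":0,"jaw":0},{"travel":[0,0,0],"yaw":0,"jaw":0},{"travel":[0,0,0],"yaw":0,"jaw":0}]'; python3 -c "
from h import *
s=robot.state();print(s['tool_pos'],s['force'],s['eef_rot'],s['wrist_torque'])"
```

```text
time_s: 10.2
tool_pos: [641.1, -117.6, 46.7]
eef_rot: [-3.14, 0.003, 1.558]
force: [-11.9, 0.9, 23.8]
gripper_width: 10.5
[ 641.13527613 -117.63446353   46.67035918] [-11.93285333   0.92635425  23.78899781] [-3.13961114e+00  2.60037581e-03  1.55783420e+00] [ 0.24637142  2.45058266 -0.02640473]
```

```bash
python3 -m inch '[{"travel":[0,0.001,0],"yaw":0,"jaw":0},{"travel":[0,0.001,0],"yaw":0,"jaw":0},{"travel":[0,0.001,0],"yaw":0,"jaw":0},{"travel":[0,0.001,0],"yaw":0,"jaw":0},{"travel":[0,0.001,0],"yaw":0,"jaw":0},{"travel":[0,0.001,0],"yaw":0,"jaw":0},{"travel":[0,0,0],"yaw":0,"jaw":0},{"travel":[0,0,0],"yaw":0,"jaw":0},{"travel":[0,0,0],"yaw":0,"jaw":0},{"travel":[0,0,0],"yaw":0,"jaw":0}]'; python3 -c "
from h import *
s=robot.state();print(s['tool_pos'],s['force'],s['eef_rot'],s['wrist_torque'])"
```

```text
time_s: 11.45
tool_pos: [645.5, -117.8, 46.6]
eef_rot: [-3.136, 0.003, 1.558]
force: [-15.3, 0.2, 25.2]
gripper_width: 10.1
[ 645.51467894 -117.76616335   46.64139269] [-15.34961128   0.19489612  25.19967643] [-3.13649437e+00  2.91155931e-03  1.55755956e+00] [ 0.1420195   3.17840968 -0.06282152]
```

```bash
python3 -m inch '[{"travel":[0,0.001,0],"yaw":0,"jaw":0},{"travel":[0,0.001,0],"yaw":0,"jaw":0},{"travel":[0,0.001,0],"yaw":0,"jaw":0},{"travel":[0,0.001,0],"yaw":0,"jaw":0},{"travel":[0,0,0],"yaw":0,"jaw":0},{"travel":[0,0,0],"yaw":0,"jaw":0},{"travel":[0,0,0],"yaw":0,"jaw":0},{"travel":[0,0,0],"yaw":0,"jaw":0},{"travel":[0,0,0],"yaw":0,"jaw":0},{"travel":[0,0,0],"yaw":0,"jaw":0}]'; python3 -c "
from h import *
s=robot.state();print(s['tool_pos'],s['force'],s['eef_rot'],s['wrist_torque'])"
```

```text
time_s: 12.7
tool_pos: [645.5, -117.8, 46.6]
eef_rot: [-3.129, 0.003, 1.557]
force: [-24.3, 0.8, 33.2]
gripper_width: 10.0
[ 645.49862246 -117.75027234   46.62527774] [-24.30302045   0.80333571  33.16408186] [-3.12866057  0.00334535  1.55718702] [ 2.92807904e-03  4.75767155e+00 -2.97844702e-02]
```

Rear stops met (x stalled at 645.5). Now across.

```bash
python3 -m inch '[{"travel":[-0.001,-0.001,0],"yaw":0,"jaw":0},{"travel":[-0.0015,0,0],"yaw":0,"jaw":0},{"travel":[-0.0015,0,0],"yaw":0,"jaw":0},{"travel":[-0.0015,0,0],"yaw":0,"jaw":0},{"travel":[-0.0015,0,0],"yaw":0,"jaw":0},{"travel":[-0.0015,0,0],"yaw":0,"jaw":0},{"travel":[-0.0015,0,0],"yaw":0,"jaw":0},{"travel":[-0.001,0,0],"yaw":0,"jaw":0},{"travel":[0,0,0],"yaw":0,"jaw":0},{"travel":[0,0,0],"yaw":0,"jaw":0}]'; python3 -c "
from h import *
s=robot.state();print(s['tool_pos'],s['force'],s['eef_rot'],s['wrist_torque'])"
```

```text
time_s: 13.95
tool_pos: [645.6, -117.8, 46.6]
eef_rot: [-3.132, -0.019, 1.563]
force: [-19.4, 24.4, 35.3]
gripper_width: 10.3
[ 645.64312755 -117.84171727   46.62267834] [-19.35270295  24.39288596  35.25704921] [-3.13206572 -0.01850553  1.56318085] [ 4.70411431  3.95498659 -0.1364512 ]
```

Stuck by friction (y-force 24 N ≈ 0.4 × total normal load). Ease the down and back pressure.

```bash
python3 -m inch '[{"travel":[0,-0.0005,-0.001],"yaw":0,"jaw":0},{"travel":[0,-0.0005,-0.001],"yaw":0,"jaw":0},{"travel":[0,-0.0005,-0.001],"yaw":0,"jaw":0},{"travel":[0,-0.0005,-0.0005],"yaw":0,"jaw":0},{"travel":[0,0,0],"yaw":0,"jaw":0},{"travel":[0,0,0],"yaw":0,"jaw":0},{"travel":[0,0,0],"yaw":0,"jaw":0},{"travel":[0,0,0],"yaw":0,"jaw":0},{"travel":[0,0,0],"yaw":0,"jaw":0},{"travel":[0,0,0],"yaw":0,"jaw":0}]'; python3 -c "
from h import *
s=robot.state();print(s['tool_pos'],s['force'],s['eef_rot'],s['wrist_torque'])"
```

```text
time_s: 15.2
tool_pos: [645.6, -122.6, 46.7]
eef_rot: [-3.135, -0.009, 1.561]
force: [-10.2, 12.4, 13.6]
gripper_width: 9.8
[ 645.58391271 -122.60800255   46.72460958] [-10.23325212  12.39266791  13.6306582 ] [-3.13498495 -0.00942876  1.56103322] [ 2.40466014  1.85347571 -0.05783341]
```

Moving now. Continue across.

```bash
python3 -m inch '[{"travel":[-0.001,0,0],"yaw":0,"jaw":0},{"travel":[-0.001,0,0],"yaw":0,"jaw":0},{"travel":[-0.001,0,0],"yaw":0,"jaw":0},{"travel":[-0.001,0,0],"yaw":0,"jaw":0},{"travel":[-0.001,0,0],"yaw":0,"jaw":0},{"travel":[-0.001,0,0],"yaw":0,"jaw":0},{"travel":[-0.001,0,0],"yaw":0,"jaw":0},{"travel":[0,0,0],"yaw":0,"jaw":0},{"travel":[0,0,0],"yaw":0,"jaw":0},{"travel":[0,0,0],"yaw":0,"jaw":0}]'; python3 -c "
from h import *
s=robot.state();print(s['tool_pos'],s['force'],s['eef_rot'],s['wrist_torque'])"
```

```text
time_s: 16.45
tool_pos: [645.5, -129.5, 46.7]
eef_rot: [-3.135, -0.01, 1.561]
force: [-9.5, 12.9, 13.5]
gripper_width: 9.9
[ 645.45381419 -129.51750601   46.68101595] [-9.54898104 12.86123824 13.54056509] [-3.13485876 -0.0095964   1.56107031] [ 2.42897123  1.84778623 -0.0929813 ]
```

```bash
python3 -m inch '[{"travel":[-0.001,0,0],"yaw":0,"jaw":0},{"travel":[-0.001,0,0],"yaw":0,"jaw":0},{"travel":[-0.001,0,0],"yaw":0,"jaw":0},{"travel":[-0.001,0,0],"yaw":0,"jaw":0},{"travel":[-0.001,0,0],"yaw":0,"jaw":0},{"travel":[-0.001,0,0],"yaw":0,"jaw":0},{"travel":[0,0,0],"yaw":0,"jaw":0},{"travel":[0,0,0],"yaw":0,"jaw":0},{"travel":[0,0,0],"yaw":0,"jaw":0},{"travel":[0,0,0],"yaw":0,"jaw":0}]'; python3 -c "
from h import *
s=robot.state();print(s['tool_pos'],s['force'],s['eef_rot'],s['wrist_torque'])"
```

```text
time_s: 17.7
tool_pos: [645.5, -131.3, 46.7]
eef_rot: [-3.135, -0.018, 1.563]
force: [-9.8, 22.4, 15.5]
gripper_width: 10.1
[ 645.45619113 -131.28076983   46.69860985] [-9.76785986 22.38280698 15.48444966] [-3.13538364 -0.01798266  1.56311006] [ 4.19322972  1.79790261 -0.13999456]
```

Side stop met (y stalled at -131.3, force rising). Relax side loads, keeping light push into the corner.

```bash
python3 -m inch '[{"travel":[0.001,0,0],"yaw":0,"jaw":0},{"travel":[0.001,0,0],"yaw":0,"jaw":0},{"travel":[0.001,0,0],"yaw":0,"jaw":0},{"travel":[0.001,0,0],"yaw":0,"jaw":0},{"travel":[0.001,0,0],"yaw":0,"jaw":0},{"travel":[0.001,-0.0005,-0.001],"yaw":0,"jaw":0},{"travel":[0.001,-0.0005,-0.001],"yaw":0,"jaw":0},{"travel":[0,0,0],"yaw":0,"jaw":0},{"travel":[0,0,0],"yaw":0,"jaw":0},{"travel":[0,0,0],"yaw":0,"jaw":0}]'; python3 -c "
from h import *
s=robot.state();print(s['tool_pos'],s['force'],s['eef_rot'],s['wrist_torque'])"
```

```text
time_s: 18.95
tool_pos: [645.4, -131.4, 46.9]
eef_rot: [-3.136, -0.004, 1.56]
force: [-4.7, 6.0, 2.4]
gripper_width: 10.5
[ 645.41520143 -131.38674371   46.91227558] [-4.7254431   6.01850681  2.35975912] [-3.13626358 -0.00431323  1.55959243] [ 1.07179669  0.84945108 -0.00512864]
```

```bash
python3 -m inch '[{"travel":[0,0,0],"yaw":0,"jaw":0.03},{"travel":[0,0,0],"yaw":0,"jaw":0.05},{"travel":[0,0,0],"yaw":0,"jaw":0.05},{"travel":[0,0,-0.01],"yaw":0,"jaw":0.05},{"travel":[0,0,-0.04],"yaw":0,"jaw":0.05},{"travel":[0,0,-0.04],"yaw":0,"jaw":0.05},{"travel":[-0.03,-0.05,-0.01],"yaw":0,"jaw":0.05},{"travel":[-0.03,-0.05,0],"yaw":0,"jaw":0.05},{"travel":[0,0,0],"yaw":0,"jaw":0.05},{"travel":[0,0,0],"yaw":0,"jaw":0.05}]' 30
python3 - <<'E'
from h import *
plan([538,-192.5,100],1.56,1)
a=robot.snapshot("top");b=robot.snapshot("scene")
A=cv2.resize(a[105:205,205:325,::-1],None,fx=5,fy=5,interpolation=cv2.INTER_CUBIC)
cv2.imwrite("pics/t4.png",A)
cv2.imwrite("pics/s4.png",cv2.resize(b[140:260,210:350,::-1],None,fx=5,fy=5,interpolation=cv2.INTER_CUBIC))
E
```

```text
time_s: 20.2
tool_pos: [548.1, -192.9, 148.8]
eef_rot: [3.139, 0.001, 1.558]
force: [-0.6, -0.8, -0.5]
gripper_width: 50.4
yaw/row -0.0019 pos [ 548.1 -192.9  148.8] yaw 1.5581 rp [3.1395e+00 6.0000e-04]
0.0003 -0.0101 0.0488
```

View pics/t4.png

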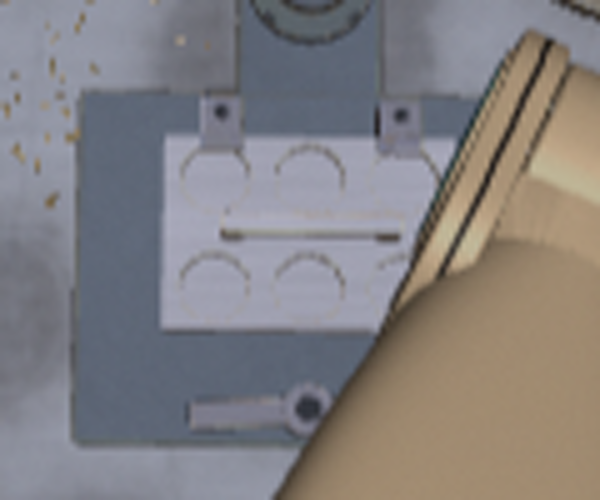

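View pics/s4.png

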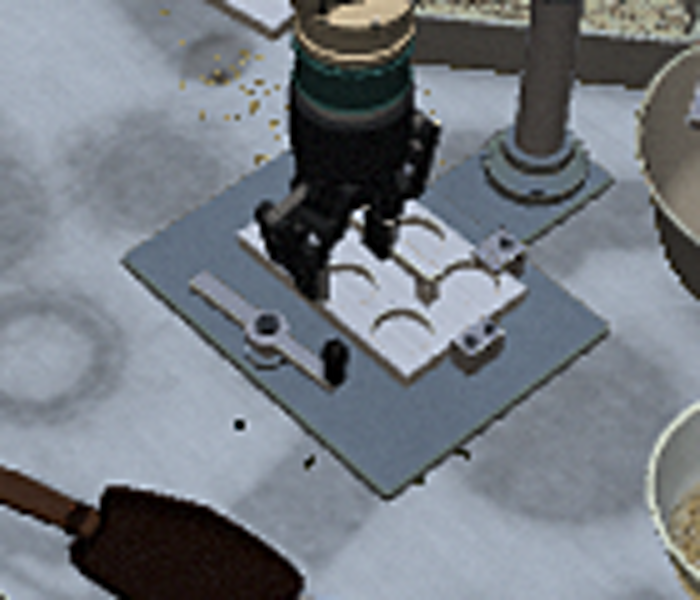

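Plate lies under both lips (left edge (163,137)–(160,328) in the crop), side stop against its right edge in the scene view; clamp still open, post at (307,407). Quick numbers, then descend on the knob.

```bash
python3 - <<'E'
from h import *
f=lambda u,v,z:ray("top",(205+(u+.5)/5-.5,105+(v+.5)/5-.5),z)[:2]
a,b,c=f(163,137,38),f(160,328,38),f(385,332,38);print("left edge",a,b,"front",c,"yaw",np.arctan2(*(b-c)[::-1])-np.pi/2)
print("lips",f(222,151,47),f(400,154,47),"post",f(307,407,52))
g=lambda u,v,z:ray("scene",(210+(u+.5)/5-.5,140+(v+.5)/5-.5),z)[:2]
print("scene: knob",g(335,345,88),"plate R-front",g(407,381,38),"R-rear",g(526,291,38),"post",g(267,325,52),"sidestop face",g(455,348,44))
E
python3 -m inch '[{"travel":[0,-0.005,0.02],"yaw":0,"jaw":0.05},{"travel":[0,-0.005,0.03],"yaw":0,"jaw":0.05},{"travel":[0,0,0.02],"yaw":0,"jaw":0.05},{"travel":[0,0,0.01],"yaw":0,"jaw":0.05},{"travel":[0,0,0.01],"yaw":0,"jaw":0.05},{"travel":[0,0,0],"yaw":0,"jaw":0.03},{"travel":[0,0,0],"yaw":0,"jaw":0.0},{"travel":[0,0,0],"yaw":0,"jaw":0.0},{"travel":[0,0,0],"yaw":0,"jaw":0.0},{"travel":[0,0,0],"yaw":0,"jaw":0.0}]' 30
```

```text
left edge [704.92364244 -39.89772338] [585.81166673 -38.83155833] front [ 583.88335599 -176.05434759] yaw -0.014051483960640487
lips [693.94801434 -76.25980916] [ 692.64222068 -185.18151813] post [ 536.11474256 -127.57120627]
scene: knob [ 539.05435097 -193.19616705] plate R-front [ 582.32515637 -221.54124592] R-rear [ 703.33720126 -220.89336702] post [ 536.54854301 -127.20453041] sidestop face [ 624.23419691 -226.51547557]
time_s: 21.55
tool_pos: [538.2, -192.6, 58.5]
eef_rot: [3.14, 0.0, 1.559]
force: [1.4, 0.0, 0.5]
gripper_width: 15.3
```

Knob is pinched. Swing along the arc (65 mm radius, 0.1 rad per row).

```bash
python3 -m inch '[{"travel":[0,-0.0065,0],"yaw":0.1,"jaw":0},{"travel":[0,-0.0065,0],"yaw":0.1,"jaw":0},{"travel":[0,-0.0065,0],"yaw":0.1,"jaw":0},{"travel":[0,-0.0065,0],"yaw":0.1,"jaw":0},{"travel":[0,-0.0065,0],"yaw":0.1,"jaw":0},{"travel":[0,-0.0065,0],"yaw":0.1,"jaw":0},{"travel":[0,-0.0065,0],"yaw":0.1,"jaw":0},{"travel":[0,-0.0065,0],"yaw":0.1,"jaw":0},{"travel":[0,0,0],"yaw":0,"jaw":0},{"travel":[0,0,0],"yaw":0,"jaw":0}]'; python3 -c "
from h import *
s=robot.state();print(s['force'],s['wrist_torque']);d=s['tool_pos'][:2]-np.array([536,-128]);print(d,np.hypot(*d),np.arctan2(d[1],d[0]))"
```

```text
time_s: 22.8
tool_pos: [491.2, -174.7, 58.4]
eef_rot: [3.14, -0.001, 0.76]
force: [3.2, 0.3, 1.5]
gripper_width: 15.4
[3.16793203 0.29977396 1.53545626] [ 0.11958715 -0.58101761 -0.19995224]
[-44.80687224 -46.71168811] 64.72741000793887 -2.3353840570483895
```

```bash
python3 -m inch '[{"travel":[0,-0.0065,0],"yaw":0.1,"jaw":0},{"travel":[0,-0.0065,0],"yaw":0.1,"jaw":0},{"travel":[0,-0.0065,0],"yaw":0.1,"jaw":0},{"travel":[0,-0.0065,0],"yaw":0.1,"jaw":0},{"travel":[0,-0.0065,0],"yaw":0.1,"jaw":0},{"travel":[0,-0.0065,0],"yaw":0.1,"jaw":0},{"travel":[0,-0.0065,0],"yaw":0.1,"jaw":0},{"travel":[0,-0.0065,0],"yaw":0.1,"jaw":0},{"travel":[0,0,0],"yaw":0,"jaw":0},{"travel":[0,0,0],"yaw":0,"jaw":0}]'; python3 -c "
from h import *
s=robot.state();print(s['force'],s['wrist_torque']);d=s['tool_pos'][:2]-np.array([536,-128]);print(d,np.hypot(*d),np.arctan2(d[1],d[0]))"
```

```text
time_s: 24.05
tool_pos: [472.2, -129.3, 58.5]
eef_rot: [3.139, -0.004, -0.041]
force: [4.8, -1.7, -1.4]
gripper_width: 15.3
[ 4.78324623 -1.73005843 -1.36431194] [-0.34626935 -1.01895671 -0.19079762]
[-63.77794633  -1.33985584] 63.792018718147894 -3.1205876063219735
```

```bash
python3 -m inch '[{"travel":[0,-0.002,0],"yaw":0,"jaw":0},{"travel":[0,0,0],"yaw":0,"jaw":0},{"travel":[0,0,0],"yaw":0,"jaw":0.03},{"travel":[0,0,0],"yaw":0,"jaw":0.05},{"travel":[0,0,-0.01],"yaw":0,"jaw":0.05},{"travel":[0,0,-0.04],"yaw":0,"jaw":0.05},{"travel":[0,0,-0.05],"yaw":0,"jaw":0.05},{"travel":[0,-0.06,-0.02],"yaw":0,"jaw":0.05},{"travel":[0,-0.06,0],"yaw":0,"jaw":0.05},{"travel":[0,-0.06,0],"yaw":0,"jaw":0.05}]'
python3 -m inch '[{"travel":[0,-0.06,0],"yaw":0,"jaw":0.05},{"travel":[0,-0.06,0],"yaw":0,"jaw":0.05},{"travel":[0,-0.06,0],"yaw":0,"jaw":0.05},{"travel":[0,0,0],"yaw":0,"jaw":0.05},{"travel":[0,0,0],"yaw":0,"jaw":0.05},{"travel":[0,0,0],"yaw":0,"jaw":0.05},{"travel":[0,0,0],"yaw":0,"jaw":0.05},{"travel":[0,0,0],"yaw":0,"jaw":0.05},{"travel":[0,0,0],"yaw":0,"jaw":0.05},{"travel":[0,0,0],"yaw":0,"jaw":0.05}]'
python3 - <<'E'
from h import *
a=robot.snapshot("top");b=robot.snapshot("scene")
cv2.imwrite("pics/t5.png",cv2.resize(a[105:205,205:325,::-1],None,fx=5,fy=5,interpolation=cv2.INTER_CUBIC))
cv2.imwrite("pics/s5.png",cv2.resize(b[140:260,210:350,::-1],None,fx=5,fy=5,interpolation=cv2.INTER_CUBIC))
E
```

```text
time_s: 25.3
tool_pos: [477.3, 50.2, 179.0]
eef_rot: [-3.138, -0.002, -0.032]
force: [0.2, 0.4, -0.2]
gripper_width: 50.0
time_s: 26.55
tool_pos: [480.5, 132.9, 182.7]
eef_rot: [-3.065, 0.002, 0.096]
force: [0.3, 0.8, 0.5]
gripper_width: 50.1
```

View pics/t5.png

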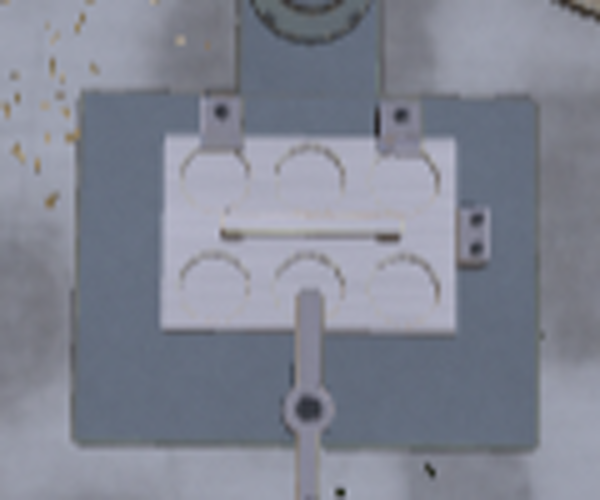

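View pics/s5.png

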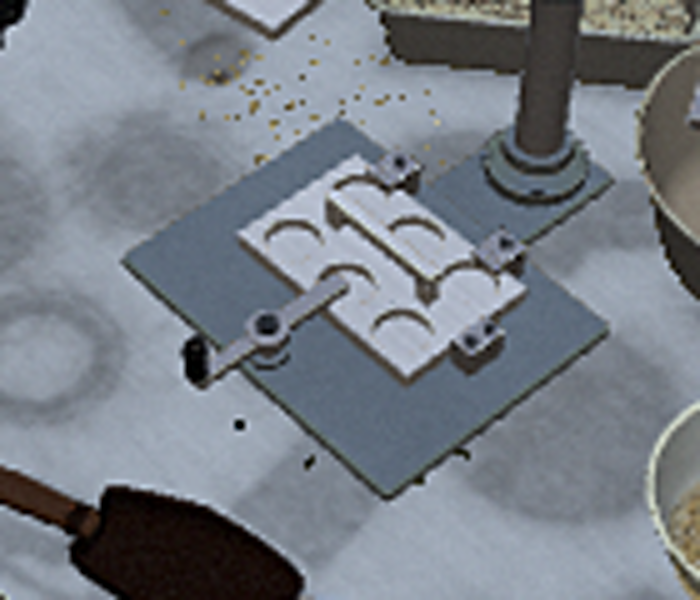

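Plate is under both lips with its right edge (x≈457) at the side stop, nose over its front edge at (310,290), post at (307,408). Number check.

```bash
python3 - <<'E'
from h import *
f=lambda u,v,z:ray("top",(205+(u+.5)/5-.5,105+(v+.5)/5-.5),z)[:2]
print("plate",f(163,137,38),f(457,139,38),f(456,333,38),f(161,329,38))
print("side top",f(462,207,44),f(460,262,44),"lips",f(222,151,47),f(400,155,47),"clamp",f(310,290,50),f(307,408,52))
print(robot.state()["joints"].round(3), robot.state()["force"].round(2))
t=robot.snapshot("top").astype(float)
i=[x.mean(1) for x in t[146:149,290:302].transpose(1,0,2)] 
print(t[144:158,290:302].mean((0,2)).round())
E
```

```text
plate [704.92364244 -39.89772338] [ 704.63056217 -221.49484082] [ 583.43556217 -219.43657494] [585.19801853 -39.44453825]
side top [ 660.45961487 -223.20890362] [ 626.28104691 -221.56873269] lips [693.94801434 -76.25980916] [ 692.01660056 -185.17627566] clamp [ 607.51658881 -129.67642281] [ 535.51208601 -127.56965194]
[ 0.095  0.081 -0.371  1.121  0.077  3.141] [-0.25 -0.06  0.48]
[177. 179. 179. 180. 180. 180. 123. 128. 128. 106. 101. 115.]
```

```bash
python3 - <<'E'
from h import *
t=robot.snapshot("top").astype(float);o=cv2.imread("pics/top0.png").astype(float)
for n,im in(("now",t),("init",o)):
    print(n)
    for r in (149,151,153,155,156): print(im[r,290:306].mean(1).round().astype(int))
for y in(-220,-221,-222):print(y,[proj("top",(643,y,z))[0].round(2) for z in(38,44,20)])
print([proj("top",(643,-221.5,44)).round(1)])
E
```

```text
now
[181 180 180 180 181 181 123 137 136  82  71 104 151 114 113 113]
[177 178 177 177 177 177 120 136 136 137 136 133 152 115 112 113]
[179 180 180 181 181 181 122 137 137 118  98 119 151 113 111 112]
[180 180 181 183 183 181 122 136 138  81  78 112 152 112 112 113]
[179 180 180 180 181 181 121 130 130 113 111 125 136 112 111 110]
init
[111 112 110 111 111  82  86 136 136  81  73 104 151 114 113 114]
[112 112 110 110 110  81  84 135 137 137 136 134 152 115 113 112]
[110 109 109 110 112  80  85 136 136 118  98 120 152 114 112 112]
[109 109 111 111 111  81  85 136 137  80  79 112 151 112 111 112]
[110 108 109 111 111  79  84 129 130 114 113 126 137 112 111 112]
-220 [np.float64(295.75), np.float64(296.02), np.float64(294.97)]
-221 [np.float64(296.08), np.float64(296.35), np.float64(295.29)]
-222 [np.float64(296.4), np.float64(296.67), np.float64(295.61)]
[array([296.5, 151.6])]
```

```bash
python3 -m inch '[{"travel":[0,0,0],"yaw":-0.15,"jaw":0.05},{"travel":[0,0,0],"yaw":-0.15,"jaw":0.05},{"travel":[0,0,0],"yaw":-0.15,"jaw":0.05},{"travel":[0,0,0],"yaw":0,"jaw":0.05},{"travel":[0,0,0],"yaw":0,"jaw":0.05},{"travel":[0,0,0],"yaw":0,"jaw":0.05},{"travel":[0,0,0],"yaw":0,"jaw":0.05},{"travel":[0,0,0],"yaw":0,"jaw":0.05},{"travel":[0,0,0],"yaw":0,"jaw":0.05},{"travel":[0,0,0],"yaw":0,"jaw":0.05}]'
```

```text
time_s: 28.0
tool_pos: [480.4, 133.0, 182.7]
eef_rot: [-3.072, -0.032, 0.545]
force: [-0.8, 0.4, -0.5]
gripper_width: 50.0
```

The sub-pixel check puts the gap at the side stop at 0.8 mm or less, within tolerance. Handing in.

```bash
python3 -c "
from workcell import robot
print(robot.job_done(), robot.state()['time_s'])"
```

```text
the job is handed in; nothing more can be done
the job is handed in; nothing more can be done
```

The plate is loaded and clamped, and the job is handed in; the last clock reading before that was 28.0 s of the 54 s. No verdict was reported.

I gripped the plate by its bar, set it down about 18 mm short of its place and pressed it onto the pads. I then slid it back to the rear stops, where it stalled at x ≈ 645.5, and across to the side stop, where it stalled at y ≈ -131.3. After letting go, I pinched the knob and swung the clamp round to about 1.54 rad by arm position, nudged it 2 mm further, released it and moved clear.

**What the last checks showed:**
- **Plate:** in the final pictures it lies under both lips, square to the press within about 0.01 rad. A sub-pixel estimate puts the gap at the side stop at 0.8 mm or less. Reading the edges by eye gave about 2 mm, which disagrees but is within that picture's error.
- **Clamp:** its nose lies over the plate's front edge.
- **Robot:** the force reading is about zero and the gripper is well away from everything.
- **Bowl and scoop:** nothing I did came near them, but I did not measure their positions again.

**What did not go cleanly:**
- **Side slide:** the first push across stuck on friction at about 24 N, so I eased the down and back pressure before it moved.
- **Last joint:** while moving clear it reached 3.141 rad against the stated 3.14. I turned it back before handing in, but I can't say whether that counts as passing its range.

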